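# Try out a cabinet's roller catch under load

### The arm

A 6-joint arm with a two-finger parallel gripper is mounted at the origin on a cart in front of the work surface, level with it; the furniture and walls round the work are solid. World frame = base frame: x ahead of the robot, y to its left, z up, the work surface at z = 0. Lengths are in m, angles in rad, forces in N, time in s.
With the tool pointing down it reaches from about 0.35 to 0.775 m from the base axis. Payload 7.3 kg.
Tool frame: the origin (TCP) lies on the centre line of the jaws, within the pads' length; the fingertips stand 11 mm ahead of it and the grasp point (between the pads) lies 8 mm behind it; z points along the fingers, y is the direction in which the jaws open and shut (so a half turn about z gives the same grasp; the last joint's range is limited). The gripper opens to 92 mm and grips with 3 to 60 N. Pads are 19 mm wide; open, the fingers measure 130 mm over their backs; the gripper's body (75 mm by 190 mm) begins 47 mm behind the grasp point.
Start: joints at [1.069, 0.342, 1.524, -0, 1.275, -0.146], TCP at [0.183, 0.492, 0.238] pointing down, gripper open.
Joint ranges: [-2.53, 2.53], [-0.77, 2.02], [0.04, 2.7], [-1, 4.14], [0.28, 2.66], [-3.11, 3.11]. Speed limits (rad/s): [2.57, 2.57, 3.14, 3.14, 3.14, 3.14].

### API

Orientations are given as [roll, pitch, yaw] about the fixed x, y, z axes, in that order (R = Rz(yaw) Ry(pitch) Rx(roll)).
In Python, from cell import robot gives the robot as it stands.
- The arm moves only by the tool jog_arm, never from a script. Its argument "deltas" is one flat list of numbers, 6 for each row, row after row: the shift along the world's x, y, z in units of 0.1 m (1.0 is 0.1 m), then the turn, a rotation vector about the world's x, y, z in units of 90 degrees (1.0 is 90 degrees). A call has 1 to 5 rows; each row is the pose to reach, as a shift and turn from the pose commanded when the call began; what a row does not reach only later rows make up. A row lasts 1/12 s, in which the tool goes at most 41.7 mm and 7.16 degrees, less where a joint would pass 70% of its speed; a pose out of reach is approached as far as the arm can. A call with a number of a shift or a turn outside -1 to 1 is refused whole. A call with a gripper value outside its range is refused whole. "claw" is the opening, from 0 (shut) to 1 (fully open), set as the call begins (left out, the last holds). The fingers move at their own pace and stop on an object; "newtons" is the grip in N (left out, the last holds). Time passes only in rows, so rows that repeat a pose let the fingers close. It gives the time, the measured TCP pose, the force and the opening at its end, in the units of the state.
- robot.observe(): the state, without advancing time (a new reading comes with each control period).
- robot.read_camera(name): name is "scene" or "top" or "wrist"; returns the picture (400x640x3 uint8, red, green, blue); there is no depth.
- robot.camera_params(name): a dict with "fx", "fy", "cx", "cy" (pixels), "R" (3x3) and "t" (3): a world point X has camera coordinates R X + t. Camera axes: x right, y down, z forward; pixel columns grow to the right and rows downward; lengths in m; the calibration is good to about 2 mm. A picture is of the moment at which its call begins: read the wrist's pose just before it. camera_params takes no time and is no camera call; for the wrist camera it gives the pose at the moment of the call.
- robot.hand_in(): hands the job in, once; it reports no verdict.
The state is a dict: "time": time; "qpos": joint angles; "qvel": joint speeds; "joint_efforts": joint torques, N m; "tool_pos": TCP position; "tool_rot": TCP orientation; "contact_force": force on the tool from outside, world axes, zero at the start; "torque": the same for the moment, N m; "opening": finger opening in m.
Only numpy, scipy, OpenCV 4.12 (cv2) and the standard library are available. Lean on these libraries where they do the work, as an engineer would, in place of code of your own. Each camera call takes 0.05 s, during which the arm holds its last target. There are 200 camera calls.

### The job

The roller catch of the small cabinet has just been refitted and needs a trial with the door loaded. Stand the loupe upright in the pocket on the inside of the open door, push the door gently shut just until the catch snaps, without ramming it onto its rubber buffer, and let go for a second so that the catch alone holds it; then pull it open again through the catch and leave it standing about square to the front with the loupe still upright in its pocket. Leave the mug and the hand stamp where they are.

Things in the scene. Friction and masses are not known exactly. Their poses are not given: they have to be found in the camera images.
- cabinet: Small grey bench cabinet fixed to the desk, 130 deep (its x) x 190 wide (its y) x 170 mm high. Origin at the centre of its underside, +x to its back. Its front (-x side, towards the robot) takes a blue door, hinged upright at the +y edge and standing open at the start. The space in front of it is clear.
- door (a joint): Angle of the blue door (184 wide, 158 high, 14 mm thick, top edge 164 mm up), rad; grows as it opens, clockwise from above: at angle a the door runs from the hinge along the cabinet's (-sin a, -cos a). Opens to 1.75 and stays where left. Snapped shut it rests on its buffer at an angle between -0.07 and +0.06 that differs each time; a door that has not snapped rests 0.06 or more further open.
- catch: Black catch bracket inside the cabinet; its origin is the cabinet's. 150 mm from the hinge it carries a sprung roller and a rubber buffer whose depth setting varies unseen. Over the last 13 mm of closing the roller pushes back with 5 to 9 N at the handle; 3 to 4 mm before the end it snaps over and draws the door onto the buffer (8 N/mm, harder if hit fast; 3 to 8 N at rest). Pulling out takes 4 to 8 N.
- door_hinge (a point): Point on the door's upright hinge axis, 85 mm up, in the plane of the door's inner face; its axes turn with the door (x out of the inner face, -y along the door to its free edge, z up).
- handle (a point): Grip point on the door's steel handle: an upright round peg, 10 mm diameter, free at its top (161 mm up), joined to the outer face by an arm at 98 mm height. The point is 140 mm up on the peg's axis, 135 mm from the hinge along the door, 35 mm out from the outer face, 49 mm from the inner. Axes as door_hinge.
- pocket (a point): Centre of the floor of the open-topped aluminium pocket on the inner face of the door: inside 92 mm along the door, 51 mm out from the door, walls 19 mm high over its floor, which is 105 mm over the desk. This point is 91 mm from the hinge along the door, 25.5 mm out from the inner face. Axes as door_hinge.
- loupe_mid (a point): Centre of the loose black inspection loupe, half-way up (20 mm over its foot): a waisted round body, 35 mm diameter at the foot, 32 mm at the top, 40 mm high, about 40 g, standing upright on the desk, z axis up.
- mug: White mug with dots, 78 x 114 x 93 mm, standing on the desk; a bystander. Origin at the centre of its underside.
- stamp: Hand stamp with orange turned handle, 25 x 36 x 74 mm, standing on the desk; a bystander. Origin at the centre of its underside.

How it is judged:
By the outcome, as a careful person would: the job done as asked, in the order asked, and still so for the second after the job is handed in, with the robot touching nothing.
It also fails if it takes over 72 s, if anything falls off the work surface, if the arm or the gripper's body presses on something with over 40 N, if the wrist force passes 120 N, or if a joint passes its speed limit or range.

## Working session

There is one attempt and no reset: what is moved stays moved. The work goes in short steps, Python scripts to look and compute and a tool call to move; the robot and the scene stay as the last step left them, time stands still between calls to the robot, and variables do not carry over. Pictures are saved under pics/ and viewed, about 8 in all and at most 12, crops included, and the job is handed in when it is done.

Besides the shell and the picture viewer there is one more tool, called as a command line: name --argument value ..., lists and objects as JSON in quotes. jog_arm: Moves the arm, as the interface text tells. Its arguments: {"type":"object","properties":{"deltas":{"type":"array","items":{"type":"number"}},"claw":{"type":"number"},"newtons":{"type":"number"}},"required":["deltas"]}

```bash
ls; mkdir -p pics
python3 - <<'E'
from cell import robot
import cv2,numpy as np
print(robot.observe())
for n in ("scene","top"):
    p=robot.camera_params(n);print(n,p)
    cv2.imwrite(f"pics/{n}0.png",robot.read_camera(n)[:,:,::-1])
E
```

```text
pics
{'time': 0.0, 'qpos': array([ 1.06899003e+00,  3.42707874e-01,  1.52501791e+00,  1.43333652e-05,
        1.27541030e+00, -1.45972445e-01]), 'qvel': array([-0.00045582,  0.00069753, -0.00094189,  0.00289371,  0.00097667,
        0.0009944 ]), 'joint_efforts': array([ 7.27957158e-04, -4.31243491e+01, -2.44224823e+01,  7.18063815e-02,
        5.58493752e-02, -1.53048313e-04]), 'tool_pos': array([0.18266524, 0.49177695, 0.23705235]), 'tool_rot': array([-3.14006763e+00, -2.38059562e-04,  2.78575444e+00]), 'contact_force': array([-0.57070199, -0.14534475,  0.09338512]), 'torque': array([ 0.00151382, -0.01734604,  0.01650132]), 'opening': 0.09206340862181707}
scene {'fx': 405.642266567486, 'fy': 405.642266567486, 'cx': 315.6969414886156, 'cy': 204.4076143849263, 'R': array([[-0.43717919,  0.89917383, -0.01899428],
       [ 0.59791012,  0.27479827, -0.75298699],
       [-0.6718466 , -0.34054711, -0.65776122]]), 't': array([ 0.01685371, -0.34969108,  1.5248712 ])}
top {'fx': 396.8569794986862, 'fy': 396.8569794986862, 'cx': 322.50980614290705, 'cy': 197.9316495456616, 'R': array([[ 0.37994296, -0.92494319, -0.0111107 ],
       [-0.73114188, -0.29293315, -0.61613449],
       [ 0.56663471,  0.24221946, -0.78756259]]), 't': array([0.03509929, 0.58246848, 0.62822628])}
```

View pics/scene0.png

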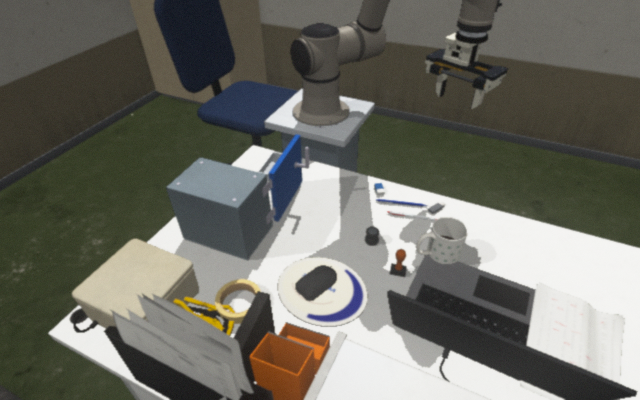

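View pics/top0.png

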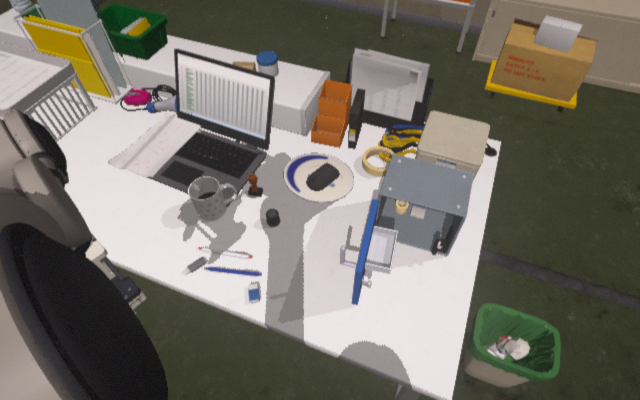

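Run:
```python
import cv2,numpy as np
t=cv2.imread("pics/top0.png");s=cv2.imread("pics/scene0.png")
a=cv2.resize(t[152:302,330:480],None,fx=4,fy=4,interpolation=cv2.INTER_CUBIC)
r=lambda im,x,y:cv2.resize(im[y:y+50,x:x+50],(200,200),interpolation=cv2.INTER_CUBIC)
b=np.vstack([r(t,240,190),r(s,345,215),r(t,335,225)])
cv2.imwrite("pics/c1.png",np.hstack([a,b]))
a=cv2.resize(s[130:260,165:325],None,fx=4.5,fy=4.5,interpolation=cv2.INTER_CUBIC)
cv2.imwrite("pics/c2.png",a)
```

```text
(no output)
```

View pics/c1.png

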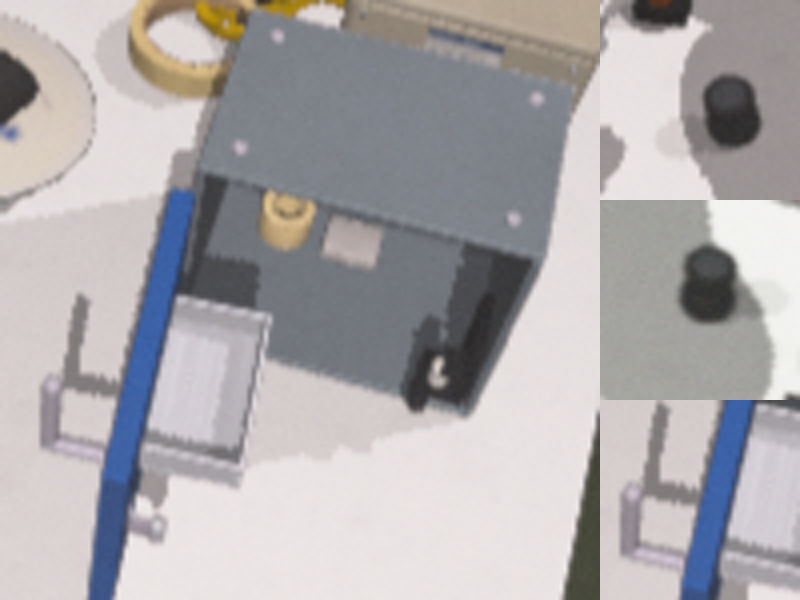

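View pics/c2.png

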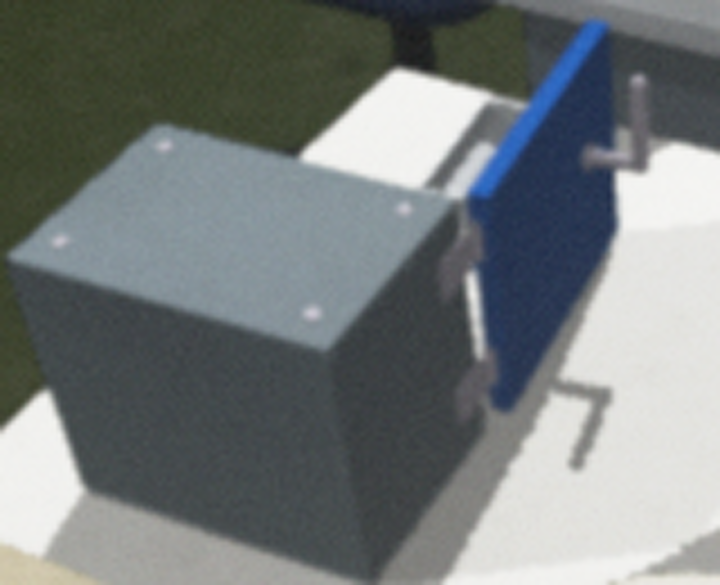

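```bash
cat > h.py <<'E'
from cell import robot
import numpy as np,cv2
from scipy.optimize import least_squares
P={n:robot.camera_params(n) for n in("scene","top")}
def proj(p,X):
    c=np.asarray(X)@p["R"].T+p["t"]
    return np.c_[p["fx"]*c[...,0]/c[...,2]+p["cx"],p["fy"]*c[...,1]/c[...,2]+p["cy"]]
def rz(a):c,s=np.cos(a),np.sin(a);return np.array([[c,-s,0],[s,c,0],[0,0,1]])
def onz(p,uv,z):
    d=p["R"].T@np.array([(uv[0]-p["cx"])/p["fx"],(uv[1]-p["cy"])/p["fy"],1]);o=-p["R"].T@p["t"]
    return o+d*(z-o[2])/d[2]
E
python3 - <<'E'
from h import *
c=lambda x,y:(x/4+330,y/4+152); s=lambda x,y:(x/4.5+165,y/4.5+130)
C=np.array([[-.065,.095,.17],[-.065,-.095,.17],[.065,-.095,.17],[.065,.095,.17]])
T=np.array([c(200,172),c(545,258),c(574,85),c(248,12)])
S=np.array([s(455,200),s(160,127),s(10,258),s(328,350)])
f=lambda q:(lambda X:np.r_[(proj(P["top"],X)-T).ravel(),(proj(P["scene"],X)-S).ravel()])(C@rz(q[2]).T+[q[0],q[1],0])
r=least_squares(f,[.6,-.2,0]);print("cab",r.x,r.fun.round(1))
def tri(t,sc):
    g=lambda X:np.r_[(proj(P["top"],X[None])-t).ravel(),(proj(P["scene"],X[None])-sc).ravel()]
    r=least_squares(g,[.5,0,.1]);return r.x.round(4),r.fun.round(1)
q=r.x
print("peg",*tri(c(50,380),s(638,76)), onz(P["top"],c(50,380),.161),onz(P["scene"],s(638,76),.161))
lt=tri((272.5,212.3),(372.75,230.5));print("loupe top",*lt,onz(P["top"],(272.5,212.3),.04),onz(P["scene"],(372.75,230.5),.04))
loc=lambda X:(rz(q[2]).T@(np.array(X)-[q[0],q[1],0])).round(4)
print("pegloc",loc(tri(c(50,380),s(638,76))[0]))
print("free corner top z164 scene",loc(onz(P["scene"],s(606,22),.164)),"hinge end outer",loc(onz(P["scene"],s(478,200),.164)), "top hinge",loc(onz(P["top"],c(168,190),.164)),loc(onz(P["top"],c(194,192),.164)))
print("top free",loc(onz(P["top"],c(104,480),.164)),loc(onz(P["top"],c(130,480),.164)))
E
```

```text
cab [0.67533042 0.05985521 0.05370531] [-1.5 -1.2  0.3 -0.  -0.1 -0.6 -0.  -1.4  0.7 -1.6 -1.1 -2.  -1.2 -0.8
  0.2 -0.9]
peg [0.4542 0.1792 0.16  ] [-0.1  0.  -0.2 -0. ] [0.45376857 0.17874255 0.161     ] [0.455334   0.18032501 0.161     ]
loupe top [0.5532 0.4042 0.0375] [-0.7 -0.  -0.7  0.1] [0.55223115 0.40148794 0.04      ] [0.55474023 0.40628169 0.04      ]
pegloc [-0.2144  0.131   0.16  ]
free corner top z164 scene [-0.2557  0.0926  0.164 ] hinge end outer [-0.0703  0.1033  0.164 ] top hinge [-0.0804  0.1051  0.164 ] [-0.0771  0.0913  0.164 ]
top free [-0.2613  0.0888  0.164 ] [-0.2573  0.077   0.164 ]
```

Run:
```python
from h import *
for n,t,s in (("stamp",(255,195),(399,271)),("mug",(209,214),(446,258)),("loupebase",(273,222),(372,240))):
    print(n,onz(P["top"],t,0).round(3),onz(P["scene"],s,0).round(3))
```

```text
stamp [ 0.611  0.49  -0.   ] [0.616 0.496 0.   ]
mug [0.509 0.573 0.   ] [0.53  0.585 0.   ]
loupebase [0.549 0.403 0.   ] [0.548 0.405 0.   ]
```

jog_arm --deltas '[0.2, 0, 0, 0, 0, -0.07, 0.5, -0.05, 0, 0, 0, -0.14, 0.8, -0.1, 0, 0, 0, -0.21, 1, -0.2, 0, 0, 0, -0.28, 1, -0.2, 0, 0, 0, -0.34]' --claw 1

```text
time: 0.52
tool_pos: [0.2864, 0.4706, 0.237]
tool_rot: [-3.141, 0.002, 2.243]
contact_force: [-0.1, 0.8, 0.0]
opening: 0.0912
```

jog_arm --deltas '[0.3, 0, 0, 0, 0, -0.07, 0.6, -0.1, 0, 0, 0, -0.14, 1, -0.2, 0, 0, 0, -0.21, 1, -0.3, 0, 0, 0, -0.28, 1, -0.3, 0, 0, 0, -0.34]'

```text
time: 0.93
tool_pos: [0.3848, 0.4401, 0.2366]
tool_rot: [-3.14, 0.002, 1.709]
contact_force: [0.2, 0.4, 0.9]
opening: 0.0919
```

jog_arm --deltas '[0.4, -0.1, 0, 0, 0, 0, 0.8, -0.2, 0, 0, 0, 0, 1, -0.3, 0, 0, 0, 0, 1, -0.3, 0, 0, 0, 0, 1, -0.3, 0, 0, 0, 0]'

```text
time: 1.35
tool_pos: [0.4835, 0.4112, 0.2366]
tool_rot: [-3.14, 0.001, 1.715]
contact_force: [0.3, -0.1, 0.2]
opening: 0.0922
```

jog_arm --deltas '[0.3, 0, 0, 0, 0, 0, 0.5, 0, 0, 0, 0, 0, 0.7, -0.1, 0, 0, 0, 0, 0.7, -0.1, 0, 0, 0, 0, 0.7, -0.1, 0, 0, 0, 0]'

```text
time: 1.77
tool_pos: [0.5522, 0.4024, 0.2371]
tool_rot: [-3.14, 0.0, 1.717]
contact_force: [0.4, 0.5, 0.3]
opening: 0.0921
```

Run:
```python
from h import *
o=robot.observe();print(o)
p=robot.camera_params("wrist");np.save("w1.npy",p,allow_pickle=True);print(p)
cv2.imwrite("pics/w1.png",robot.read_camera("wrist")[:,:,::-1])
```

```text
{'time': 1.7667, 'qpos': array([5.17472065e-01, 6.48696150e-01, 1.01651396e+00, 4.20935626e-04,
       1.47774759e+00, 3.70759840e-01]), 'qvel': array([ 0.02313049, -0.01912693,  0.02014668,  0.0091548 ,  0.00147731,
        0.00408792]), 'joint_efforts': array([-1.48030501e+00, -5.92748845e+01, -2.67205131e+01, -1.00614787e-01,
       -5.84707386e-02, -7.53635843e-02]), 'tool_pos': array([0.55217847, 0.40236342, 0.23711686]), 'tool_rot': array([-3.14016852e+00,  1.04004262e-04,  1.71746923e+00]), 'contact_force': array([0.36402484, 0.50347665, 0.31410461]), 'torque': array([-0.09988218,  0.07109669,  0.00901172]), 'opening': 0.09208828856846481}
{'fx': 332.6918522423587, 'fy': 332.6918522423587, 'cx': 318.8067998156372, 'cy': 201.89580143179572, 'R': array([[ 0.98918171,  0.14668613, -0.00165062],
       [ 0.14027901, -0.94256397,  0.30314183],
       [ 0.04291089, -0.3000939 , -0.95294402]]), 't': array([-0.6040851 ,  0.2642317 ,  0.48816874])}
```

View pics/w1.png

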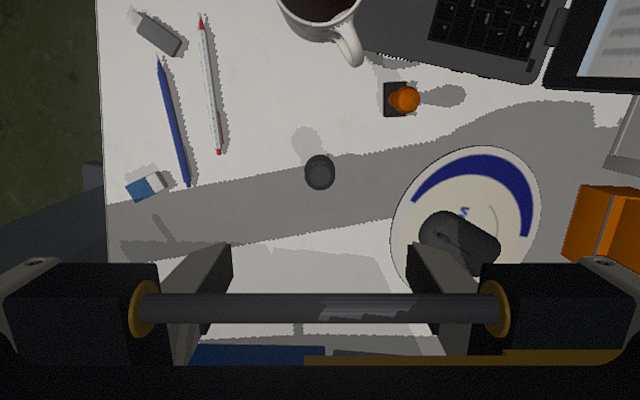

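Run:
```python
from h import *
p=np.load("w1.npy",allow_pickle=True).item()
print(-p["R"].T@p["t"],onz(p,(319.5,170.5),.04),onz(p,(320,174),.02))
```

```text
[0.53953601 0.48416264 0.38410069] [0.5506609  0.41024929 0.04      ] [0.55244831 0.40209031 0.02      ]
```

Run:
```python
from h import *
p=np.load("w1.npy",allow_pickle=True).item()
im=cv2.imread("pics/w1.png",0)
print(im[148:200,316:323].mean(1).round().astype(int)); print(im[172,295:345])
for v in(154.5,155.5):print(onz(p,(319.5,v),0)-[0,.0175,0])
for v in(188.5,189.5):print(onz(p,(319.5,v),.04)+[0,.016,0])
```

```text
[161 160 161 161 162 169 122  46  39  44  41  42  43  48  52  52  51  53
  54  58  61  60  60  60  60  59  60  57  60  58  59  59  59  58  57  59
  59  54  47  43  39  35 101 120 115 115 114 114 114 114 115 114]
[117 118 112 115 112 116 119 118 124  90  47  40  45  42  52  55  56  60
  59  59  58  62  56  60  61  60  62  60  59  63  57  58  62  54  60  47
  42  39  37  37 106 119 115 115 114 118 116 115 119 114]
[0.54917102 0.40284372 0.        ]
[0.54934257 0.40169185 0.        ]
[0.55355585 0.40681172 0.04      ]
[0.55371957 0.40571247 0.04      ]
```

jog_arm --deltas '[0, 0, -0.2, 0, 0, 0, 0, 0, -0.5, 0, 0, 0, 0, 0, -0.8, 0, 0, 0, -0.01, 0.02, -1, 0, 0, 0, -0.01, 0.02, -1, 0, 0, 0]'

```text
time: 2.23
tool_pos: [0.5476, 0.404, 0.1328]
tool_rot: [-3.132, 0.003, 1.72]
contact_force: [-0.8, 0.7, -0.6]
opening: 0.0917
```

jog_arm --deltas '[0, 0, -0.3, 0, 0, 0, 0, 0, -0.6, 0, 0, 0, 0, 0, -0.8, 0, 0, 0, 0, 0, -1, 0, 0, 0, 0, 0, -1, 0, 0, 0]'

```text
time: 2.65
tool_pos: [0.5492, 0.4039, 0.0351]
tool_rot: [-3.136, 0.002, 1.719]
contact_force: [-0.8, -1.4, -0.2]
opening: 0.0916
```

jog_arm --deltas '[0, 0, -0.08, 0, 0, 0, 0, 0, -0.15, 0, 0, 0, 0, 0, -0.15, 0, 0, 0, 0, 0, -0.15, 0, 0, 0, 0, 0, -0.15, 0, 0, 0]'

```text
time: 3.07
tool_pos: [0.5524, 0.4044, 0.0239]
tool_rot: [3.14, -0.001, 1.718]
contact_force: [0.4, -0.1, 0.6]
opening: 0.0918
```

jog_arm --deltas '[0, 0, 0, 0, 0, 0, 0, 0, 0, 0, 0, 0, 0, 0, 0, 0, 0, 0, 0, 0, 0, 0, 0, 0, 0, 0, 0, 0, 0, 0]' --claw 0.2 --newtons 12

```text
time: 3.48
tool_pos: [0.5519, 0.4041, 0.0228]
tool_rot: [3.141, 0.0, 1.718]
contact_force: [-0.3, 0.5, 0.3]
opening: 0.0634
```

jog_arm --deltas '[0, 0, 0, 0, 0, 0, 0, 0, 0, 0, 0, 0, 0, 0, 0, 0, 0, 0, 0, 0, 0, 0, 0, 0, 0, 0, 0, 0, 0, 0]' --claw 0

```text
time: 3.9
tool_pos: [0.5519, 0.4042, 0.0227]
tool_rot: [3.141, -0.0, 1.718]
contact_force: [-0.0, 0.8, -0.6]
opening: 0.0304
```

jog_arm --deltas '[0, 0, 0, 0, 0, 0, 0, 0, 0, 0, 0, 0, 0, 0, 0.1, 0, 0, 0, 0, 0, 0.3, 0, 0, 0, 0, 0, 0.6, 0, 0, 0]'

```text
time: 4.32
tool_pos: [0.5503, 0.4032, 0.081]
tool_rot: [-3.136, 0.002, 1.718]
contact_force: [1.1, -0.5, -1.1]
opening: 0.0306
```

jog_arm --deltas '[0, 0, 0.3, 0, 0, 0, 0, 0, 0.6, 0, 0, 0, 0, -0.1, 0.9, 0, 0, 0, 0, -0.3, 1, 0, 0, 0, 0, -0.5, 1, 0, 0, 0]'

```text
time: 4.73
tool_pos: [0.5531, 0.3549, 0.1878]
tool_rot: [3.134, -0.002, 1.719]
contact_force: [-0.5, -0.1, -0.6]
opening: 0.0307
```

jog_arm --deltas '[0, -0.1, 0.2, 0, 0, 0, 0, -0.2, 0.4, 0, 0, 0, 0, -0.3, 0.6, 0, 0, 0, 0, -0.4, 0.7, 0, 0, 0, 0, -0.4, 0.7, 0, 0, 0]'

```text
time: 5.15
tool_pos: [0.553, 0.3129, 0.2562]
tool_rot: [3.136, -0.001, 1.716]
contact_force: [1.0, 0.0, -1.1]
opening: 0.0303
```

Run:
```python
from h import *
o=robot.observe();print(o["tool_pos"],o["opening"])
p=robot.camera_params("wrist");np.save("w2.npy",p,allow_pickle=True)
cv2.imwrite("pics/w2.png",robot.read_camera("wrist")[:,:,::-1])
```

```text
[0.55298055 0.31290305 0.25624658] 0.030266692356071434
```

View pics/w2.png

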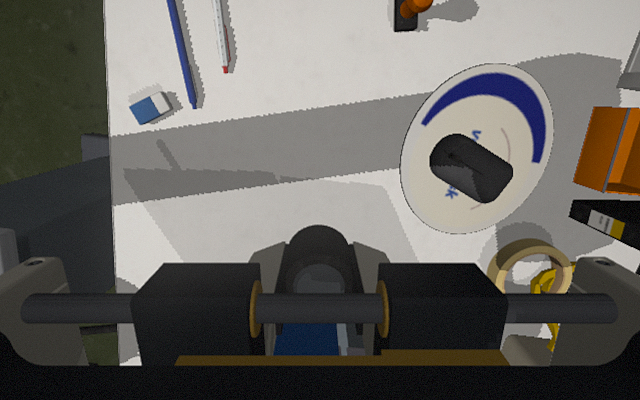

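Run:
```python
from h import *
c=lambda x,y:(x/4+330,y/4+152)
for n,x,y in(("hinge-out",270,314),("free-out",240,476),("hinge-in",180,297),("free-in",135,455)):print(n,onz(P["top"],c(x,y),.124).round(4))
q=[.6753,.0599,.0537]; a=1.48
d=rz(q[2])@[-np.sin(a),-np.cos(a),0]; n=rz(q[2])@[np.cos(a),-np.sin(a),0]
H=rz(q[2])@[-.0755,.094,0]+[q[0],q[1],0]
print("H",H,"pocket",H+.091*d+.0255*n,"peg",H+.135*d-.049*n)
for l,u in((43,53.5),(139,53.5),(43,0),(139,0)):print((H+l*d/1e3+u*n/1e3).round(4))
X=[H+l*d/1e3+u*n/1e3+[0,0,z] for l,u,z in((184,-14,.164),(184,0,.164),(0,-14,.164),(0,0,.164),(45,51,.124),(137,51,.124),(45,51,.105),(137,51,.105),(45,0,.105),(135,-49,.161),(135,-49,.098))]
for nme in P:
    im=cv2.imread(f"pics/{nme}0.png");f=5
    x0,y0=(335,190) if nme=="top" else (255,125)
    w=80 if nme=="top" else 70
    cr=cv2.resize(im[y0:y0+118,x0:x0+w],None,fx=f,fy=f,interpolation=cv2.INTER_CUBIC)
    for u,v in proj(P[nme],np.array(X)):cv2.circle(cr,(int((u-x0+.5)*f),int((v-y0+.5)*f)),3,(0,0,255),-1)
    globals()[nme]=cr
cv2.imwrite("pics/ov.png",np.hstack([globals()["top"],globals()["scene"]]))
```

```text
hinge-out [0.5591 0.0886 0.124 ]
free-out [0.4581 0.076  0.124 ]
hinge-in [0.5515 0.1377 0.124 ]
free-in [0.4495 0.1293 0.124 ]
H [0.59486346 0.1497121  0.        ] pocket [0.50848366 0.11137439 0.        ] peg [0.45421465 0.17876225 0.        ]
[0.56   0.0906 0.    ]
[0.465  0.0768 0.    ]
[0.5523 0.1435 0.    ]
[0.4573 0.1297 0.    ]
```

View pics/ov.png

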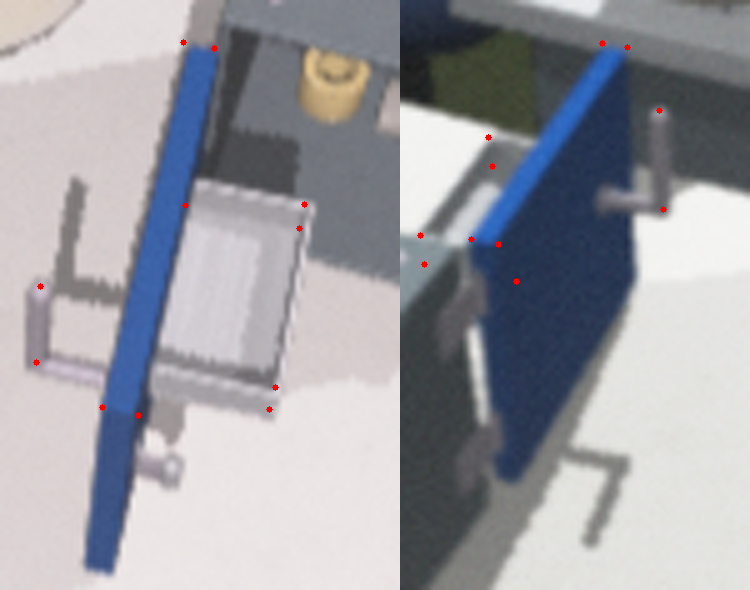

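jog_arm --deltas '[0, -0.1, 0, 0, 0, 0, -0.1, -0.3, 0, 0, 0, 0, -0.2, -0.6, 0, 0, 0, 0, -0.3, -0.9, 0, 0, 0, 0, -0.4, -1, 0, 0, 0, 0]'

```text
time: 5.62
tool_pos: [0.5105, 0.2109, 0.2508]
tool_rot: [-3.138, 0.002, 1.717]
contact_force: [0.9, 0.6, -0.1]
opening: 0.0305
```

jog_arm --deltas '[0, -0.3, 0, 0, 0, 0, -0.05, -0.6, 0, 0, 0, 0, -0.05, -0.9, 0, 0, 0, 0, -0.05, -1, 0, 0, 0, 0, -0.05, -1, 0, 0, 0, 0]'

```text
time: 6.03
tool_pos: [0.5064, 0.1122, 0.2516]
tool_rot: [-3.139, 0.0, 1.715]
contact_force: [-0.4, -0.1, 0.4]
opening: 0.0304
```

jog_arm --deltas '[0, 0, -0.1, 0, 0, 0, 0, 0, -0.3, 0, 0, 0, 0, 0, -0.5, 0, 0, 0, 0, 0, -0.6, 0, 0, 0, 0, 0, -0.6, 0, 0, 0]'

```text
time: 6.45
tool_pos: [0.5051, 0.1153, 0.1896]
tool_rot: [-3.136, -0.001, 1.719]
contact_force: [-0.4, 0.8, -0.8]
opening: 0.0304
```

Run:
```python
from h import *
o=robot.observe();print(o["tool_pos"],o["tool_rot"],o["contact_force"])
t=robot.read_camera("top")[152:282,320:500,::-1]; s=robot.read_camera("scene")[100:230,190:350,::-1]
cv2.imwrite("pics/b.png",np.hstack([cv2.resize(i,None,fx=2.3,fy=2.3,interpolation=cv2.INTER_CUBIC) for i in(t,s)]))
```

```text
[0.50513164 0.11531104 0.18956712] [-3.13567702e+00 -7.94220576e-04  1.71924379e+00] [-0.38143765  0.82276081 -0.76724096]
```

View pics/b.png

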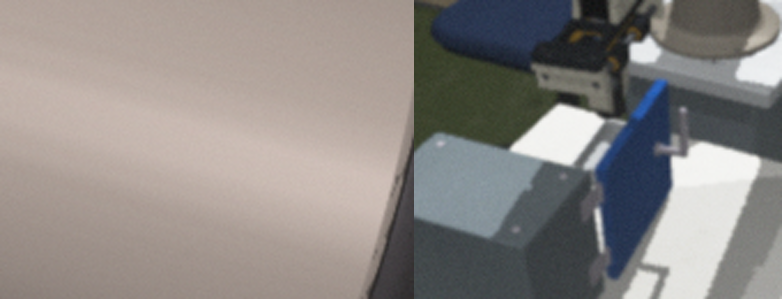

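jog_arm --deltas '[0, 0, -0.1, 0, 0, 0, 0, 0, -0.2, 0, 0, 0, 0, 0, -0.3, 0, 0, 0, 0, 0, -0.3, 0, 0, 0, 0, 0, -0.3, 0, 0, 0]'

```text
time: 6.97
tool_pos: [0.5065, 0.1141, 0.162]
tool_rot: [-3.14, -0.0, 1.717]
contact_force: [0.7, 0.2, -0.0]
opening: 0.0304
```

jog_arm --deltas '[0.02, -0.03, -0.05, 0, 0, 0, 0.02, -0.03, -0.12, 0, 0, 0, 0.02, -0.03, -0.2, 0, 0, 0, 0.02, -0.03, -0.25, 0, 0, 0, 0.02, -0.03, -0.25, 0, 0, 0]'

```text
time: 7.38
tool_pos: [0.508, 0.111, 0.1362]
tool_rot: [-3.139, -0.0, 1.718]
contact_force: [0.3, 0.1, -1.2]
opening: 0.0305
```

jog_arm --deltas '[0, 0, -0.03, 0, 0, 0, 0, 0, -0.06, 0, 0, 0, 0, 0, -0.06, 0, 0, 0, 0, 0, -0.06, 0, 0, 0, 0, 0, -0.06, 0, 0, 0]'

```text
time: 7.8
tool_pos: [0.509, 0.1112, 0.1319]
tool_rot: [3.141, 0.0, 1.718]
contact_force: [-0.3, 0.3, 0.3]
opening: 0.0303
```

jog_arm --deltas '[0, 0, -0.01, 0, 0, 0, 0, 0, -0.02, 0, 0, 0, 0, 0, -0.025, 0, 0, 0, 0, 0, -0.025, 0, 0, 0, 0, 0, -0.025, 0, 0, 0]'

```text
time: 8.22
tool_pos: [0.5089, 0.1111, 0.1292]
tool_rot: [3.142, 0.0, 1.718]
contact_force: [0.6, -0.1, 0.2]
opening: 0.0304
```

jog_arm --deltas '[0, 0, -0.01, 0, 0, 0, 0, 0, -0.015, 0, 0, 0, 0, 0, -0.015, 0, 0, 0, 0, 0, -0.015, 0, 0, 0, 0, 0, -0.015, 0, 0, 0]'

```text
time: 8.63
tool_pos: [0.5088, 0.1111, 0.1277]
tool_rot: [-3.142, -0.0, 1.718]
contact_force: [-0.1, -0.3, -0.3]
opening: 0.0309
```

jog_arm --deltas '[0, 0, 0, 0, 0, 0, 0, 0, 0, 0, 0, 0, 0, 0, 0, 0, 0, 0]' --claw 0.44

```text
time: 8.88
tool_pos: [0.5089, 0.1111, 0.1278]
tool_rot: [3.141, 0.0, 1.718]
contact_force: [0.1, -0.1, 0.5]
opening: 0.0399
```

jog_arm --deltas '[0, 0, 0.03, 0, 0, 0, 0, 0, 0.1, 0, 0, 0, 0, 0, 0.2, 0, 0, 0, 0, 0, 0.35, 0, 0, 0, 0, 0, 0.5, 0, 0, 0]'

```text
time: 9.3
tool_pos: [0.5089, 0.1112, 0.1791]
tool_rot: [3.141, 0.0, 1.718]
contact_force: [1.0, 0.2, -0.3]
opening: 0.0405
```

jog_arm --deltas '[0, 0, 0.2, 0, 0, 0, 0, 0, 0.5, 0, 0, 0, 0, 0.2, 0.6, 0, 0, 0, 0, 0.5, 0.7, 0, 0, 0, 0, 0.9, 0.7, 0, 0, 0]'

```text
time: 9.72
tool_pos: [0.5103, 0.2008, 0.2518]
tool_rot: [3.135, 0.0, 1.714]
contact_force: [1.0, -0.7, -0.6]
opening: 0.0403
```

jog_arm --deltas '[0, 0.4, 0, 0, 0, -0.07, -0.1, 0.8, 0, 0, 0, -0.14, -0.2, 1, 0, 0, 0, -0.21, -0.3, 1, 0, 0, 0, -0.28, -0.3, 1, 0, 0, 0, -0.35]'

```text
time: 10.13
tool_pos: [0.4769, 0.3029, 0.2488]
tool_rot: [-3.141, -0.0, 1.166]
contact_force: [0.3, -0.8, -0.3]
opening: 0.0406
```

Run:
```python
from h import *
o=robot.observe();print(o["tool_pos"],o["tool_rot"],o["qpos"])
t=robot.read_camera("top")[152:302,320:500,::-1]; s=robot.read_camera("scene")[110:260,160:340,::-1]
cv2.imwrite("pics/b2.png",np.hstack([cv2.resize(i,None,fx=2.2,fy=2.2,interpolation=cv2.INTER_CUBIC) for i in(t,s)]))
```

```text
[0.47693474 0.30294061 0.24878153] [-3.14145424e+00 -2.68374406e-04  1.16601262e+00] [4.30099400e-01 4.07781109e-01 1.39277807e+00 2.90380013e-04
 1.34092747e+00 8.34816943e-01]
```

View pics/b2.png

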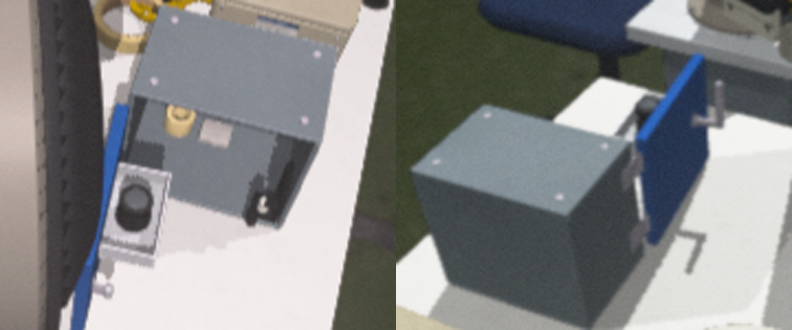

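jog_arm --deltas '[0, -0.1, 0, 0, 0, -0.07, 0, -0.2, 0, 0, 0, -0.14, -0.1, -0.3, 0, 0, 0, -0.21, -0.1, -0.4, 0, 0, 0, -0.28, -0.1, -0.5, 0, 0, 0, -0.35]' --claw 0.24

```text
time: 10.65
tool_pos: [0.4689, 0.2504, 0.2486]
tool_rot: [3.141, -0.001, 0.616]
contact_force: [-0.2, -0.5, 0.8]
opening: 0.0221
```

jog_arm --deltas '[0, -0.1, 0, 0, 0, -0.07, -0.05, -0.3, 0, 0, 0, -0.14, -0.1, -0.5, 0, 0, 0, -0.21, -0.12, -0.7, 0, 0, 0, -0.28, -0.12, -0.73, 0, 0, 0, -0.3]'

```text
time: 11.07
tool_pos: [0.4568, 0.1754, 0.2486]
tool_rot: [3.14, -0.001, 0.143]
contact_force: [0.9, 0.3, -0.5]
opening: 0.0222
```

jog_arm --deltas '[0, 0, 0, 0, 0, 0, 0, 0, 0, 0, 0, 0, 0, 0, 0, 0, 0, 0]'

```text
time: 11.32
tool_pos: [0.4572, 0.1783, 0.2482]
tool_rot: [-3.141, -0.001, 0.149]
contact_force: [0.1, 0.3, 0.6]
opening: 0.0221
```

jog_arm --deltas '[-0.03, 0, -0.15, 0, 0, 0, -0.03, 0, -0.35, 0, 0, 0, -0.03, 0, -0.55, 0, 0, 0, -0.03, 0, -0.65, 0, 0, 0, -0.03, 0, -0.65, 0, 0, 0]'

```text
time: 11.73
tool_pos: [0.4525, 0.1784, 0.1805]
tool_rot: [3.141, 0.005, 0.15]
contact_force: [-1.4, -0.5, -0.0]
opening: 0.0224
```

Run:
```python
from h import *
o=robot.observe();print(o["tool_pos"],o["tool_rot"],o["contact_force"])
w=robot.read_camera("wrist")[:,:,::-1];s=robot.read_camera("scene")[90:240,220:370,::-1]
cv2.imwrite("pics/b3.png",np.hstack([cv2.resize(w[190:390,180:460],(560,400)),cv2.resize(s,(240,240))[:240].repeat(1,0) if 0 else cv2.copyMakeBorder(cv2.resize(s,(240,240)),0,160,0,0,0)]))
```

```text
[0.4525437  0.17840995 0.18053053] [3.14125539 0.00474431 0.14954687] [-1.35073669 -0.49149985 -0.01715958]
```

View pics/b3.png

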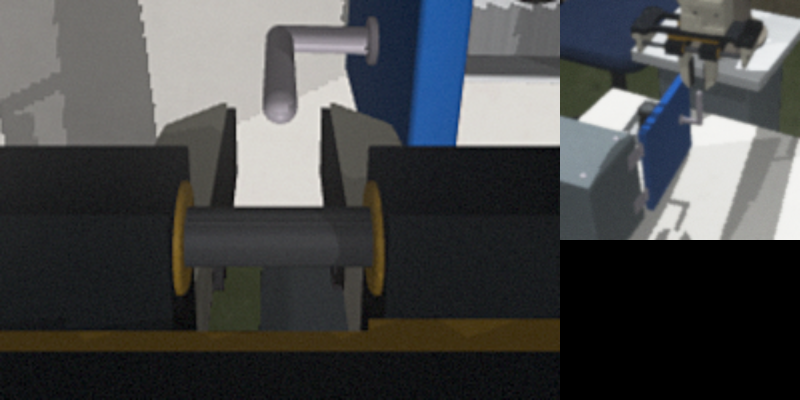

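Run:
```python
from h import *
p=robot.camera_params("wrist");o=robot.observe();print(o["tool_pos"],o["tool_rot"])
print(onz(p,(320.5,243),.161),onz(p,(320.5,246),.161),onz(p,(320.5,240),.161))
```

```text
[0.45402427 0.1786019  0.18290119] [3.14153319e+00 2.55708005e-04 1.48707725e-01]
[0.4581304 0.1784723 0.161    ] [0.45632646 0.17819824 0.161     ] [0.45992356 0.17874471 0.161     ]
```

jog_arm --deltas '[0.015, 0, -0.1, 0, 0, 0, 0.015, 0, -0.2, 0, 0, 0, 0.015, 0, -0.35, 0, 0, 0, 0.015, 0, -0.46, 0, 0, 0, 0.015, 0, -0.46, 0, 0, 0]'

```text
time: 12.25
tool_pos: [0.4546, 0.178, 0.1352]
tool_rot: [3.141, 0.003, 0.147]
contact_force: [0.3, 0.5, -0.1]
opening: 0.0224
```

jog_arm --deltas '[0, 0, 0, 0, 0, 0, 0, 0, 0, 0, 0, 0, 0, 0, 0, 0, 0, 0, 0, 0, 0, 0, 0, 0]' --claw 0 --newtons 8

```text
time: 12.58
tool_pos: [0.456, 0.1783, 0.1376]
tool_rot: [-3.142, -0.002, 0.147]
contact_force: [-0.1, 1.2, 3.0]
opening: 0.0101
```

```bash
cat > arc.py <<'E'
import numpy as np
from h import rz
# rows for turning the held peg from angle t0 by steps (tool turned alike); r0 = peg - hinge at t=0
def rows(r0,t0,ts):
    a=rz(t0)@r0
    return [round(float(v),3) for t in ts for v in [*((rz(t0+t)@r0-a)[:2]*10),0,0,0,t/(np.pi/2)]]
E
python3 - <<'E'
from arc import *
r0=np.array([-.1397,.029,0])
t0=0
for ts in([.02,.06,.11,.16,.21],*[[.05,.1,.15,.2,.25]]*3,[.05,.1,.14,.17,.18],[.02,.05,.07,.07,.07]):
    print(round(t0,2),rows(r0,t0,ts));t0+=ts[-1]
E
```

```text
0 [-0.006, -0.028, 0.0, 0.0, 0.0, 0.013, -0.015, -0.084, 0.0, 0.0, 0.0, 0.038, -0.023, -0.155, 0.0, 0.0, 0.0, 0.07, -0.028, -0.226, 0.0, 0.0, 0.0, 0.102, -0.03, -0.298, 0.0, 0.0, 0.0, 0.134]
0.21 [0.002, -0.071, 0.0, 0.0, 0.0, 0.032, 0.008, -0.142, 0.0, 0.0, 0.0, 0.064, 0.017, -0.213, 0.0, 0.0, 0.0, 0.095, 0.03, -0.283, 0.0, 0.0, 0.0, 0.127, 0.046, -0.353, 0.0, 0.0, 0.0, 0.159]
0.46 [0.02, -0.069, 0.0, 0.0, 0.0, 0.032, 0.043, -0.136, 0.0, 0.0, 0.0, 0.064, 0.069, -0.202, 0.0, 0.0, 0.0, 0.095, 0.099, -0.267, 0.0, 0.0, 0.0, 0.127, 0.132, -0.33, 0.0, 0.0, 0.0, 0.159]
0.71 [0.036, -0.062, 0.0, 0.0, 0.0, 0.032, 0.075, -0.121, 0.0, 0.0, 0.0, 0.064, 0.117, -0.179, 0.0, 0.0, 0.0, 0.095, 0.162, -0.234, 0.0, 0.0, 0.0, 0.127, 0.21, -0.287, 0.0, 0.0, 0.0, 0.159]
0.96 [0.05, -0.051, 0.0, 0.0, 0.0, 0.032, 0.103, -0.099, 0.0, 0.0, 0.0, 0.064, 0.147, -0.135, 0.0, 0.0, 0.0, 0.089, 0.18, -0.162, 0.0, 0.0, 0.0, 0.108, 0.192, -0.17, 0.0, 0.0, 0.0, 0.115]
1.14 [0.023, -0.017, 0.0, 0.0, 0.0, 0.013, 0.058, -0.041, 0.0, 0.0, 0.0, 0.032, 0.082, -0.056, 0.0, 0.0, 0.0, 0.045, 0.082, -0.056, 0.0, 0.0, 0.0, 0.045, 0.082, -0.056, 0.0, 0.0, 0.0, 0.045]
```

jog_arm --deltas '[-0.006, -0.028, 0, 0, 0, 0.013, -0.015, -0.084, 0, 0, 0, 0.038, -0.023, -0.155, 0, 0, 0, 0.07, -0.028, -0.226, 0, 0, 0, 0.102, -0.03, -0.298, 0, 0, 0, 0.134]'

```text
time: 13.0
tool_pos: [0.4526, 0.1484, 0.1376]
tool_rot: [-3.142, -0.001, 0.36]
contact_force: [-0.7, 0.9, 2.5]
opening: 0.0098
```

jog_arm --deltas '[0.002, -0.071, 0, 0, 0, 0.032, 0.008, -0.142, 0, 0, 0, 0.064, 0.017, -0.213, 0, 0, 0, 0.095, 0.03, -0.283, 0, 0, 0, 0.127, 0.046, -0.353, 0, 0, 0, 0.159]'

```text
time: 13.42
tool_pos: [0.4567, 0.1128, 0.1376]
tool_rot: [-3.142, -0.0, 0.61]
contact_force: [-3.6, 0.2, 5.4]
opening: 0.0098
```

jog_arm --deltas '[0.02, -0.069, 0, 0, 0, 0.032, 0.043, -0.136, 0, 0, 0, 0.064, 0.069, -0.202, 0, 0, 0, 0.095, 0.099, -0.267, 0, 0, 0, 0.127, 0.132, -0.33, 0, 0, 0, 0.159]'

```text
time: 13.83
tool_pos: [0.4694, 0.0795, 0.1376]
tool_rot: [-3.141, 0.001, 0.86]
contact_force: [-5.7, -2.7, 5.9]
opening: 0.0096
```

jog_arm --deltas '[0.036, -0.062, 0, 0, 0, 0.032, 0.075, -0.121, 0, 0, 0, 0.064, 0.117, -0.179, 0, 0, 0, 0.095, 0.162, -0.234, 0, 0, 0, 0.127, 0.21, -0.287, 0, 0, 0, 0.159]'

```text
time: 14.25
tool_pos: [0.49, 0.0503, 0.1375]
tool_rot: [-3.14, 0.003, 1.11]
contact_force: [-6.6, -4.7, 7.4]
opening: 0.0096
```

jog_arm --deltas '[0.05, -0.051, 0, 0, 0, 0.032, 0.103, -0.099, 0, 0, 0, 0.064, 0.147, -0.135, 0, 0, 0, 0.089, 0.18, -0.162, 0, 0, 0, 0.108, 0.192, -0.17, 0, 0, 0, 0.115]'

```text
time: 14.67
tool_pos: [0.5097, 0.0323, 0.1375]
tool_rot: [-3.141, 0.003, 1.289]
contact_force: [-6.7, -8.1, 7.2]
opening: 0.0098
```

Run:
```python
from h import *
o=robot.observe();print(o["tool_pos"],o["tool_rot"],o["contact_force"],o["opening"],o["qpos"])
t=robot.read_camera("top")[152:302,320:500,::-1]; s=robot.read_camera("scene")[80:240,160:340,::-1]
cv2.imwrite("pics/b4.png",np.hstack([cv2.resize(i,(396,350),interpolation=cv2.INTER_CUBIC) for i in(t,s)]))
```

```text
[0.50971386 0.03234343 0.13753252] [-3.14084565  0.00335306  1.28893287] [-6.68356554 -8.07079598  7.19018409] 0.009777621440287805 [-0.08487126  0.42285953  1.70412395 -0.00369644  1.01600106  0.19894281]
```

jog_arm --deltas '[0, 0, 0, 0, 0, 0, 0, 0, 0, 0, 0, 0, 0, 0, 0, 0, 0, 0, 0, 0, 0, 0, 0, 0]' --claw 0.185

```text
time: 15.1
tool_pos: [0.5105, 0.0345, 0.1369]
tool_rot: [3.141, -0.0, 1.287]
contact_force: [0.9, 0.2, 0.2]
opening: 0.0174
```

Run:
```python
from arc import *
from h import *
o=robot.observe();print(o["tool_pos"],o["tool_rot"],o["contact_force"],o["opening"])
r0=np.array([-.1397,.029,0])
t0=1.14
for ts in([.02,.05,.08,.1,.1],[.02,.04,.06,.07,.07],[.01,.02,.03,.035,.035],[.01,.02,.03,.035,.035],[.01,.02,.03,.035,.035]):
    print(round(t0,2),rows(r0,t0,ts));t0+=ts[-1]
```

```text
[0.51051741 0.03452288 0.13688517] [ 3.14109640e+00 -2.93868434e-04  1.28738631e+00] [0.86422341 0.23395267 0.20201183] 0.017365615978480152
1.14 [0.023, -0.017, 0.0, 0.0, 0.0, 0.013, 0.058, -0.041, 0.0, 0.0, 0.0, 0.032, 0.094, -0.064, 0.0, 0.0, 0.0, 0.051, 0.119, -0.079, 0.0, 0.0, 0.0, 0.064, 0.119, -0.079, 0.0, 0.0, 0.0, 0.064]
1.24 [0.025, -0.014, 0.0, 0.0, 0.0, 0.013, 0.05, -0.028, 0.0, 0.0, 0.0, 0.025, 0.075, -0.041, 0.0, 0.0, 0.0, 0.038, 0.088, -0.048, 0.0, 0.0, 0.0, 0.045, 0.088, -0.048, 0.0, 0.0, 0.0, 0.045]
1.31 [0.013, -0.006, 0.0, 0.0, 0.0, 0.006, 0.026, -0.013, 0.0, 0.0, 0.0, 0.013, 0.039, -0.019, 0.0, 0.0, 0.0, 0.019, 0.045, -0.022, 0.0, 0.0, 0.0, 0.022, 0.045, -0.022, 0.0, 0.0, 0.0, 0.022]
1.34 [0.013, -0.006, 0.0, 0.0, 0.0, 0.006, 0.026, -0.012, 0.0, 0.0, 0.0, 0.013, 0.039, -0.017, 0.0, 0.0, 0.0, 0.019, 0.046, -0.02, 0.0, 0.0, 0.0, 0.022, 0.046, -0.02, 0.0, 0.0, 0.0, 0.022]
1.38 [0.013, -0.005, 0.0, 0.0, 0.0, 0.006, 0.026, -0.011, 0.0, 0.0, 0.0, 0.013, 0.04, -0.016, 0.0, 0.0, 0.0, 0.019, 0.046, -0.018, 0.0, 0.0, 0.0, 0.022, 0.046, -0.018, 0.0, 0.0, 0.0, 0.022]
```

View pics/b4.png

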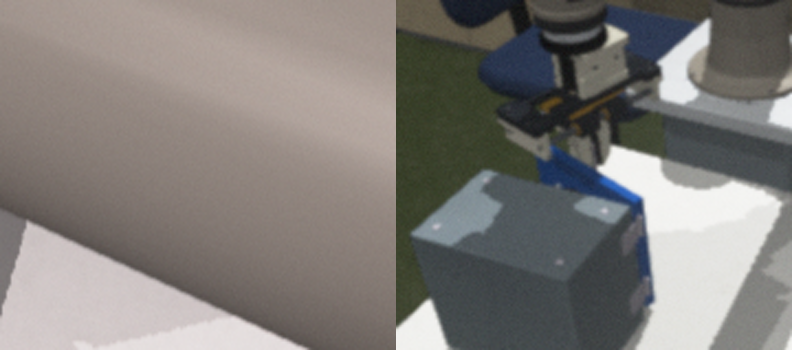

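jog_arm --deltas '[0.023, -0.017, 0, 0, 0, 0.013, 0.058, -0.041, 0, 0, 0, 0.032, 0.094, -0.064, 0, 0, 0, 0.051, 0.119, -0.079, 0, 0, 0, 0.064, 0.119, -0.079, 0, 0, 0, 0.064]'

```text
time: 15.52
tool_pos: [0.5229, 0.0262, 0.1367]
tool_rot: [3.141, -0.0, 1.389]
contact_force: [-0.9, -0.5, -0.3]
opening: 0.0169
```

jog_arm --deltas '[0.013, -0.007, 0, 0, 0, 0.006, 0.025, -0.014, 0, 0, 0, 0.012, 0.037, -0.02, 0, 0, 0, 0.018, 0.044, -0.024, 0, 0, 0, 0.022, 0.044, -0.024, 0, 0, 0, 0.022]'

```text
time: 15.93
tool_pos: [0.5268, 0.024, 0.1368]
tool_rot: [3.141, 0.0, 1.423]
contact_force: [0.4, 0.3, 1.2]
opening: 0.0172
```

jog_arm --deltas '[0.013, -0.007, 0, 0, 0, 0.006, 0.025, -0.014, 0, 0, 0, 0.012, 0.037, -0.02, 0, 0, 0, 0.018, 0.044, -0.024, 0, 0, 0, 0.022, 0.044, -0.024, 0, 0, 0, 0.022]'

```text
time: 16.35
tool_pos: [0.5313, 0.0215, 0.1368]
tool_rot: [3.141, 0.0, 1.457]
contact_force: [-0.0, -0.4, -0.4]
opening: 0.0172
```

jog_arm --deltas '[0.01, -0.004, 0, 0, 0, 0.005, 0.02, -0.009, 0, 0, 0, 0.01, 0.03, -0.014, 0, 0, 0, 0.015, 0.03, -0.014, 0, 0, 0, 0.015]'

```text
time: 16.68
tool_pos: [0.5343, 0.0201, 0.1368]
tool_rot: [3.141, 0.0, 1.481]
contact_force: [-0.4, 0.3, -0.2]
opening: 0.0168
```

jog_arm --deltas '[0.01, -0.004, 0, 0, 0, 0.005, 0.02, -0.008, 0, 0, 0, 0.01, 0.03, -0.013, 0, 0, 0, 0.015, 0.03, -0.013, 0, 0, 0, 0.015]'

```text
time: 17.02
tool_pos: [0.5373, 0.0189, 0.1368]
tool_rot: [3.141, -0.0, 1.505]
contact_force: [0.3, 0.9, 0.0]
opening: 0.017
```

jog_arm --deltas '[0.01, -0.004, 0, 0, 0, 0.005, 0.02, -0.008, 0, 0, 0, 0.01, 0.02, -0.008, 0, 0, 0, 0.01]'

```text
time: 17.27
tool_pos: [0.5386, 0.0183, 0.1366]
tool_rot: [-3.14, -0.0, 1.52]
contact_force: [-2.9, 1.7, 2.1]
opening: 0.0168
```

jog_arm --deltas '[0.01, -0.004, 0, 0, 0, 0.005, 0.02, -0.008, 0, 0, 0, 0.01, 0.02, -0.008, 0, 0, 0, 0.01]'

```text
time: 17.52
tool_pos: [0.5399, 0.0178, 0.1366]
tool_rot: [-3.139, -0.001, 1.536]
contact_force: [-5.4, 1.8, 3.4]
opening: 0.0169
```

jog_arm --deltas '[0.01, -0.003, 0, 0, 0, 0.005, 0.02, -0.007, 0, 0, 0, 0.01, 0.02, -0.007, 0, 0, 0, 0.01]'

```text
time: 17.77
tool_pos: [0.5417, 0.0171, 0.1366]
tool_rot: [-3.138, -0.001, 1.552]
contact_force: [-7.7, 1.8, 4.4]
opening: 0.0171
```

jog_arm --deltas '[0.01, -0.003, 0, 0, 0, 0.005, 0.018, -0.005, 0, 0, 0, 0.01, 0.018, -0.005, 0, 0, 0, 0.01]'

```text
time: 18.02
tool_pos: [0.5439, 0.0162, 0.1366]
tool_rot: [-3.139, 0.0, 1.568]
contact_force: [-5.1, 1.6, 2.7]
opening: 0.0169
```

jog_arm --deltas '[0.008, -0.002, 0, 0, 0, 0.004, 0.01, -0.003, 0, 0, 0, 0.006, 0.01, -0.003, 0, 0, 0, 0.006]'

```text
time: 18.27
tool_pos: [0.5464, 0.0156, 0.1368]
tool_rot: [3.14, 0.0, 1.576]
contact_force: [-1.1, -0.3, 0.4]
opening: 0.0168
```

jog_arm --deltas '[0, 0, 0, 0, 0, 0, 0, 0, 0, 0, 0, 0]'

```text
time: 18.43
tool_pos: [0.5464, 0.0158, 0.1368]
tool_rot: [3.14, -0.0, 1.576]
contact_force: [-0.1, 0.2, 1.4]
opening: 0.0169
```

Run:
```python
from h import *
o=robot.observe();print(o["tool_pos"],o["tool_rot"],o["contact_force"],o["torque"])
```

```text
[0.54643841 0.01583276 0.13683418] [ 3.14021459e+00 -7.21073863e-06  1.57615501e+00] [-0.05289653  0.18739463  1.39636689] [-0.06219847  0.10441559 -0.04672741]
```

jog_arm --deltas '[-0.01, 0, 0, 0, 0, 0, -0.015, 0, 0.05, 0, 0, 0, -0.015, 0, 0.2, 0, 0, 0, -0.015, 0, 0.4, 0, 0, 0, -0.015, 0, 0.46, 0, 0, 0]'

```text
time: 18.85
tool_pos: [0.5457, 0.0158, 0.1856]
tool_rot: [3.137, 0.0, 1.576]
contact_force: [-0.0, -0.3, 0.1]
opening: 0.0168
```

jog_arm --deltas '[0, 0, 0, 0, 0, 0, 0, 0, 0, 0, 0, 0, 0, 0, 0, 0, 0, 0, 0, 0, 0, 0, 0, 0, 0, 0, 0, 0, 0, 0]'

```text
time: 19.27
tool_pos: [0.5439, 0.0159, 0.1818]
tool_rot: [-3.14, -0.0, 1.576]
contact_force: [0.1, -0.6, -1.0]
opening: 0.017
```

jog_arm --deltas '[0, 0, 0, 0, 0, 0, 0, 0, 0, 0, 0, 0, 0, 0, 0, 0, 0, 0, 0, 0, 0, 0, 0, 0, 0, 0, 0, 0, 0, 0]'

```text
time: 19.68
tool_pos: [0.5444, 0.0158, 0.1827]
tool_rot: [3.141, 0.0, 1.576]
contact_force: [0.3, -0.0, -0.8]
opening: 0.0169
```

jog_arm --deltas '[0, 0, 0, 0, 0, 0, 0, 0, 0, 0, 0, 0, 0, 0, 0, 0, 0, 0, 0, 0, 0, 0, 0, 0, 0, 0, 0, 0, 0, 0]'

```text
time: 20.1
tool_pos: [0.5444, 0.0159, 0.1828]
tool_rot: [3.142, -0.0, 1.576]
contact_force: [-0.4, -0.0, 0.6]
opening: 0.0171
```

Run:
```python
from h import *
p=robot.camera_params("wrist");np.save("w5.npy",p,allow_pickle=True)
o=robot.observe();print(o["tool_pos"],o["tool_rot"],o["contact_force"])
w=robot.read_camera("wrist")[:,:,::-1];cv2.imwrite("pics/w5f.png",w)
s=robot.read_camera("scene");cv2.imwrite("pics/s5f.png",s[:,:,::-1])
cv2.imwrite("pics/w5.png",np.hstack([cv2.resize(w[190:320,230:410],(540,390),interpolation=cv2.INTER_CUBIC),cv2.resize(s[100:230,190:276,::-1],(258,390),interpolation=cv2.INTER_CUBIC)]))
```

```text
[0.54435962 0.01585346 0.182755  ] [ 3.14150372e+00 -1.77500584e-06  1.57623038e+00] [-0.43089233 -0.0464645   0.62425422]
```

View pics/w5.png

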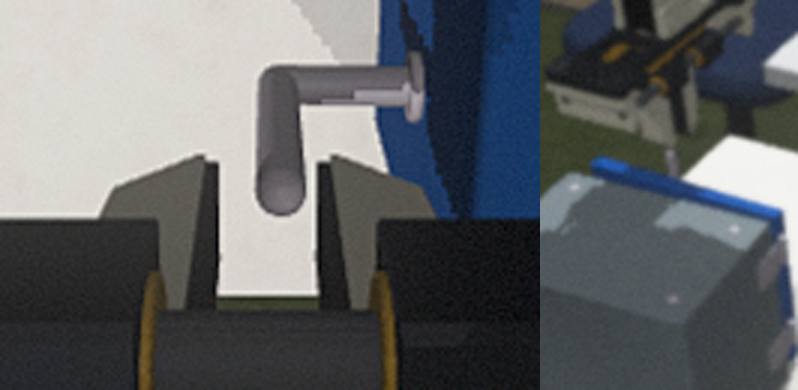

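Run:
```python
from h import *
p=np.load("w5.npy",allow_pickle=True).item()
print(onz(p,(323.7,252.5),.161),onz(p,(323.7,255),.161))
```

```text
[0.54632255 0.0151243  0.161     ] [0.54633874 0.0135785  0.161     ]
```

jog_arm --deltas '[0.02, 0, 0, 0, 0, 0, 0.03, 0, 0, 0, 0, 0, 0.03, 0, 0, 0, 0, 0]' --claw 0.24

```text
time: 20.45
tool_pos: [0.5477, 0.0158, 0.1827]
tool_rot: [3.141, 0.0, 1.576]
contact_force: [0.1, 0.3, 0.2]
opening: 0.022
```

jog_arm --deltas '[-0.01, -0.005, -0.1, 0, 0, 0, -0.01, -0.01, -0.2, 0, 0, 0, -0.01, -0.01, -0.35, 0, 0, 0, -0.01, -0.01, -0.46, 0, 0, 0, -0.01, -0.01, -0.46, 0, 0, 0]'

```text
time: 20.87
tool_pos: [0.5444, 0.015, 0.1334]
tool_rot: [-3.136, -0.001, 1.576]
contact_force: [0.0, 0.1, 0.0]
opening: 0.0218
```

jog_arm --deltas '[0, 0, 0, 0, 0, 0, 0, 0, 0, 0, 0, 0, 0, 0, 0, 0, 0, 0, 0, 0, 0, 0, 0, 0]' --claw 0 --newtons 12

```text
time: 21.2
tool_pos: [0.5468, 0.0148, 0.1371]
tool_rot: [3.14, 0.0, 1.576]
contact_force: [2.3, 0.2, -2.6]
opening: 0.0094
```

Run:
```python
from arc import *
from h import *
o=robot.observe();print(o["tool_pos"],o["tool_rot"],o["contact_force"],o["opening"])
r0=np.array([-.0497,-.1348,0])
t0=0
for ts in([-.01,-.02,-.03,-.04,-.05],[-.015,-.03,-.045,-.06,-.075],[-.02,-.05,-.09,-.13,-.17],*[[-.05,-.1,-.15,-.2,-.25]]*4,[-.05,-.1,-.14,-.18,-.2]):
    print(round(t0,2),rows(r0,t0,ts));t0+=ts[-1]
print(t0)
```

```text
[0.54682677 0.01480821 0.13710117] [3.14016571e+00 1.22707198e-04 1.57631315e+00] [ 2.28679685  0.16513329 -2.61256566] 0.009388814526822246
0 [-0.013, 0.005, 0.0, 0.0, 0.0, -0.006, -0.027, 0.01, 0.0, 0.0, 0.0, -0.013, -0.04, 0.016, 0.0, 0.0, 0.0, -0.019, -0.054, 0.021, 0.0, 0.0, 0.0, -0.025, -0.067, 0.027, 0.0, 0.0, 0.0, -0.032]
-0.05 [-0.02, 0.009, 0.0, 0.0, 0.0, -0.01, -0.039, 0.018, 0.0, 0.0, 0.0, -0.019, -0.059, 0.027, 0.0, 0.0, 0.0, -0.029, -0.078, 0.036, 0.0, 0.0, 0.0, -0.038, -0.097, 0.046, 0.0, 0.0, 0.0, -0.048]
-0.12 [-0.025, 0.013, 0.0, 0.0, 0.0, -0.013, -0.063, 0.035, 0.0, 0.0, 0.0, -0.032, -0.112, 0.065, 0.0, 0.0, 0.0, -0.057, -0.16, 0.096, 0.0, 0.0, 0.0, -0.083, -0.206, 0.13, 0.0, 0.0, 0.0, -0.108]
-0.3 [-0.056, 0.045, 0.0, 0.0, 0.0, -0.032, -0.11, 0.092, 0.0, 0.0, 0.0, -0.064, -0.161, 0.142, 0.0, 0.0, 0.0, -0.095, -0.21, 0.195, 0.0, 0.0, 0.0, -0.127, -0.256, 0.25, 0.0, 0.0, 0.0, -0.159]
-0.55 [-0.043, 0.057, 0.0, 0.0, 0.0, -0.032, -0.084, 0.117, 0.0, 0.0, 0.0, -0.064, -0.121, 0.178, 0.0, 0.0, 0.0, -0.095, -0.155, 0.241, 0.0, 0.0, 0.0, -0.127, -0.187, 0.306, 0.0, 0.0, 0.0, -0.159]
-0.8 [-0.028, 0.066, 0.0, 0.0, 0.0, -0.032, -0.052, 0.134, 0.0, 0.0, 0.0, -0.064, -0.073, 0.202, 0.0, 0.0, 0.0, -0.095, -0.091, 0.272, 0.0, 0.0, 0.0, -0.127, -0.105, 0.342, 0.0, 0.0, 0.0, -0.159]
-1.04 [-0.011, 0.071, 0.0, 0.0, 0.0, -0.032, -0.018, 0.143, 0.0, 0.0, 0.0, -0.064, -0.021, 0.214, 0.0, 0.0, 0.0, -0.095, -0.021, 0.286, 0.0, 0.0, 0.0, -0.127, -0.017, 0.358, 0.0, 0.0, 0.0, -0.159]
-1.29 [0.007, 0.071, 0.0, 0.0, 0.0, -0.032, 0.018, 0.142, 0.0, 0.0, 0.0, -0.064, 0.03, 0.199, 0.0, 0.0, 0.0, -0.089, 0.043, 0.255, 0.0, 0.0, 0.0, -0.115, 0.051, 0.282, 0.0, 0.0, 0.0, -0.127]
-1.4949999999999999
```

jog_arm --deltas '[-0.01, 0.004, 0, 0, 0, -0.005, -0.02, 0.008, 0, 0, 0, -0.01, -0.03, 0.012, 0, 0, 0, -0.015]' --newtons 25

```text
time: 21.45
tool_pos: [0.5449, 0.0156, 0.1372]
tool_rot: [3.138, 0.001, 1.552]
contact_force: [6.3, -1.7, -5.2]
opening: 0.0094
```

jog_arm --deltas '[-0.01, 0.004, 0, 0, 0, -0.005, -0.02, 0.008, 0, 0, 0, -0.01, -0.03, 0.012, 0, 0, 0, -0.014, -0.037, 0.015, 0, 0, 0, -0.017]'

```text
time: 21.78
tool_pos: [0.5386, 0.0181, 0.137]
tool_rot: [-3.14, -0.001, 1.525]
contact_force: [-3.7, 3.8, 3.6]
opening: 0.0095
```

jog_arm --deltas '[-0.02, 0.009, 0, 0, 0, -0.01, -0.039, 0.018, 0, 0, 0, -0.019, -0.059, 0.027, 0, 0, 0, -0.029, -0.078, 0.036, 0, 0, 0, -0.038, -0.097, 0.046, 0, 0, 0, -0.048]'

```text
time: 22.2
tool_pos: [0.5304, 0.0222, 0.1371]
tool_rot: [3.14, -0.0, 1.449]
contact_force: [1.6, 1.0, 1.8]
opening: 0.0092
```

jog_arm --deltas '[-0.025, 0.013, 0, 0, 0, -0.013, -0.063, 0.035, 0, 0, 0, -0.032, -0.112, 0.065, 0, 0, 0, -0.057, -0.16, 0.096, 0, 0, 0, -0.083, -0.206, 0.13, 0, 0, 0, -0.108]' --newtons 10

```text
time: 22.62
tool_pos: [0.5099, 0.0354, 0.1371]
tool_rot: [3.14, -0.001, 1.278]
contact_force: [3.9, 2.8, 0.7]
opening: 0.0095
```

jog_arm --deltas '[-0.056, 0.045, 0, 0, 0, -0.032, -0.11, 0.092, 0, 0, 0, -0.064, -0.161, 0.142, 0, 0, 0, -0.095, -0.21, 0.195, 0, 0, 0, -0.127, -0.256, 0.25, 0, 0, 0, -0.159]'

```text
time: 23.03
tool_pos: [0.4847, 0.0605, 0.137]
tool_rot: [3.139, -0.002, 1.027]
contact_force: [5.6, 3.5, -0.6]
opening: 0.0097
```

jog_arm --deltas '[-0.043, 0.057, 0, 0, 0, -0.032, -0.084, 0.117, 0, 0, 0, -0.064, -0.121, 0.178, 0, 0, 0, -0.095, -0.155, 0.241, 0, 0, 0, -0.127, -0.187, 0.306, 0, 0, 0, -0.159]'

```text
time: 23.45
tool_pos: [0.4667, 0.0911, 0.1371]
tool_rot: [3.139, -0.003, 0.778]
contact_force: [7.4, 1.1, -3.5]
opening: 0.0099
```

jog_arm --deltas '[-0.028, 0.066, 0, 0, 0, -0.032, -0.052, 0.134, 0, 0, 0, -0.064, -0.073, 0.202, 0, 0, 0, -0.095, -0.091, 0.272, 0, 0, 0, -0.127, -0.105, 0.342, 0, 0, 0, -0.159]'

```text
time: 23.87
tool_pos: [0.4569, 0.1251, 0.1371]
tool_rot: [3.139, -0.005, 0.528]
contact_force: [8.7, 0.3, -4.5]
opening: 0.0099
```

jog_arm --deltas '[-0.011, 0.071, 0, 0, 0, -0.032, -0.018, 0.143, 0, 0, 0, -0.064, -0.021, 0.214, 0, 0, 0, -0.095, -0.021, 0.286, 0, 0, 0, -0.127, -0.017, 0.358, 0, 0, 0, -0.159]'

```text
time: 24.28
tool_pos: [0.4558, 0.1606, 0.1371]
tool_rot: [3.139, -0.006, 0.278]
contact_force: [10.7, -2.0, -6.3]
opening: 0.0095
```

jog_arm --deltas '[0.007, 0.071, 0, 0, 0, -0.032, 0.018, 0.142, 0, 0, 0, -0.064, 0.03, 0.199, 0, 0, 0, -0.089, 0.043, 0.255, 0, 0, 0, -0.115, 0.051, 0.282, 0, 0, 0, -0.127]'

```text
time: 24.7
tool_pos: [0.4613, 0.1886, 0.1371]
tool_rot: [3.14, -0.007, 0.08]
contact_force: [11.8, -3.4, -4.9]
opening: 0.0093
```

jog_arm --deltas '[0, 0, 0, 0, 0, 0, 0, 0, 0, 0, 0, 0, 0, 0, 0, 0, 0, 0]'

```text
time: 24.95
tool_pos: [0.4612, 0.1882, 0.1371]
tool_rot: [3.14, -0.007, 0.081]
contact_force: [11.2, -3.9, -4.6]
opening: 0.0097
```

jog_arm --deltas '[0, 0, 0, 0, 0, 0, 0, 0, 0, 0, 0, 0, 0, 0, 0, 0, 0, 0, 0, 0, 0, 0, 0, 0]' --claw 0.22

```text
time: 25.28
tool_pos: [0.4575, 0.1888, 0.1366]
tool_rot: [3.141, 0.001, 0.082]
contact_force: [-0.4, -0.9, 0.5]
opening: 0.0203
```

jog_arm --deltas '[0, 0, 0.1, 0, 0, 0, 0, 0, 0.3, 0, 0, 0, 0, 0, 0.5, 0, 0, 0, 0, 0, 0.75, 0, 0, 0, 0, 0, 1, 0, 0, 0]'

```text
time: 25.7
tool_pos: [0.4573, 0.1889, 0.2374]
tool_rot: [3.141, 0.002, 0.082]
contact_force: [1.3, 0.6, -0.6]
opening: 0.0201
```

jog_arm --deltas '[0, 0.3, 0, 0, 0, 0, 0, 0.6, 0, 0, 0, 0, 0, 0.9, 0, 0, 0, 0, 0, 1, 0, 0, 0, 0, 0, 1, 0, 0, 0, 0]'

```text
time: 26.12
tool_pos: [0.4573, 0.2908, 0.2363]
tool_rot: [-3.142, 0.001, 0.086]
contact_force: [0.2, -0.7, -0.3]
opening: 0.0201
```

jog_arm --deltas '[-0.2, 0.3, 0, 0, 0, 0, -0.4, 0.6, 0, 0, 0, 0, -0.6, 0.9, 0, 0, 0, 0, -0.8, 1, 0, 0, 0, 0, -0.8, 1, 0, 0, 0, 0]'

```text
time: 26.53
tool_pos: [0.3748, 0.3898, 0.2365]
tool_rot: [3.141, 0.002, 0.086]
contact_force: [0.4, 1.1, 0.1]
opening: 0.0206
```

Run:
```python
from h import *
o=robot.observe();print(o["tool_pos"],o["contact_force"],o["time"])
q=[.6753,.0599,.0537];H=np.array([.596,.1497,0])
im={n:robot.read_camera(n)[:,:,::-1].copy() for n in P}
for n in P:cv2.imwrite(f"pics/{n}9.png",im[n])
def pts(a,L):
    d=rz(q[2])@[-np.sin(a),-np.cos(a),0]; m=rz(q[2])@[np.cos(a),-np.sin(a),0]
    return np.array([H+l*d+u*m+[0,0,z] for l,u,z in L])
door=[(l,u,z) for l in(0,.184) for u in(-.014,0) for z in(.006,.164)]
for n in P:
    for nm,I in(("0",cv2.imread(f"pics/{n}0.png")),("9",im[n])):
        h=cv2.cvtColor(I,cv2.COLOR_BGR2HSV);B=cv2.inRange(h,(104,110,40),(125,255,255))
        B[:,:160 if n=="scene" else 330]=0;B[:120]=0 if n=="scene" else B[:120];B[:,345 if n=="scene" else 480:]=0
        best=[]
        for a in np.arange(1.2,1.76,.02):
            M=np.zeros(B.shape,np.uint8);cv2.fillConvexPoly(M,cv2.convexHull(proj(P[n],pts(a,door)).round().astype(np.int32)),255)
            best.append(((B&M>0).sum()/max(1,((B|M)>0).sum()),round(a,2)))
        print(n,nm,max(best),B.astype(bool).sum())
# loupe in pocket (top view)
g=cv2.cvtColor(im["top"],cv2.COLOR_BGR2GRAY)
for a in(1.5,1.55):
  M=np.zeros(g.shape,np.uint8);cv2.fillConvexPoly(M,cv2.convexHull(proj(P["top"],pts(a,[(l,u,z) for l in(.045,.137) for u in(.002,.051) for z in(.105,.145)])).round().astype(np.int32)),255)
  D=((g<70)&(M>0)).astype(np.uint8);nn,_,st,ce=cv2.connectedComponentsWithStats(D);k=1+st[1:,4].argmax();print(a,"dark blob",st[k],ce[k])
  for l,u in((.091,.0255),):
    c=pts(a,[(l,u,.105),(l,u,.145)]);print("expect foot/top px",proj(P["top"],c).round(1))
for n in P: # bystanders unchanged?
    a0=cv2.imread(f"pics/{n}0.png",0).astype(int);
    for nm,X in(("stamp",(.613,.493,.035)),("mug",(.52,.578,.045))):
        u,v=proj(P[n],np.array([X]))[0].astype(int);A=im[n][v-22:v+22,u-24:u+24].astype(int).mean(2);print(n,nm,abs(A-a0[v-22:v+22,u-24:u+24]).mean().round(1))
```

```text
[0.37480743 0.38977398 0.23648961] [0.42336941 1.10969225 0.13884193] 26.5333
scene 0 (np.float64(0.7230474365117393), np.float64(1.46)) 1815
scene 9 (np.float64(0.7448306203255609), np.float64(1.52)) 2029
top 0 (np.float64(0.6059782608695652), np.float64(1.48)) 769
top 9 (np.float64(0.5564142194744977), np.float64(1.54)) 822
1.5 dark blob [371 244  14  13 111] [377.03603604 250.77477477]
expect foot/top px [[379.  249.8]
 [381.  240. ]]
1.55 dark blob [371 244  14  13 111] [377.03603604 250.77477477]
expect foot/top px [[376.8 249.8]
 [378.7 240. ]]
scene stamp 30.4
scene mug 20.1
top stamp 60.2
top mug 57.4
```

jog_arm --deltas '[-0.3, 0.2, 0, 0, 0, 0, -0.6, 0.4, 0, 0, 0, 0, -0.9, 0.6, 0, 0, 0, 0, -1, 0.8, 0, 0, 0, 0, -1, 1, 0, 0, 0, 0]'

```text
time: 27.05
tool_pos: [0.277, 0.4886, 0.2372]
tool_rot: [3.141, 0.0, 0.083]
contact_force: [0.4, 0.2, 0.1]
opening: 0.0202
```

jog_arm --deltas '[-0.3, 0, 0, 0, 0, 0, -0.6, 0, 0, 0, 0, 0, -0.9, 0, 0, 0, 0, 0, -0.9, 0, 0, 0, 0, 0, -0.9, 0, 0, 0, 0, 0]'

```text
time: 27.47
tool_pos: [0.1884, 0.4883, 0.237]
tool_rot: [3.141, -0.001, 0.083]
contact_force: [1.5, 1.3, -1.1]
opening: 0.0199
```

Run:
```python
from h import *
im={n:robot.read_camera(n)[:,:,::-1].copy() for n in P}
g=cv2.cvtColor(im["top"],cv2.COLOR_BGR2GRAY);g0=cv2.imread("pics/top0.png",0)
print(robot.observe()["tool_pos"])
print("pocket");print(g[228:264:1,366:394:2]);print("desk start");print(g0[206:230,260:288:2])
for n in P:
    a0=cv2.imread(f"pics/{n}0.png")
    for nm,X in(("stamp",(.613,.493,.035)),("mug",(.52,.578,.045))):
        u,v=proj(P[n],np.array([X]))[0].astype(int);s=np.s_[v-20:v+20,u-20:u+20]
        A,B=(cv2.cvtColor(i[s],cv2.COLOR_BGR2GRAY).astype(np.float32) for i in(im[n],a0))
        print(n,nm,abs(A-B).mean().round(1),cv2.phaseCorrelate(A,B))
```

```text
[0.18968934 0.48854599 0.23689131]
pocket
[[ 96  93  64 164 165 160 187 176 185 140  98  87  77 114]
 [ 95  92  61 162 163 161 165 172 194 175 182 135  98 120]
 [ 96  91  64 161 162 160 159 160 168 174 192 175 174 138]
 [ 94  83  72 173 168 132 133 138 161 161 166 176 184 183]
 [ 94  75  84 181 151 109 107 107 133 162 161 165 161 184]
 [ 93  66  99 181 126 113 107 101 106 154 163 164 163 167]
 [ 95  62 140 154 119 113 113 113 110 129 166 163 162 164]
 [ 91  64 179 144 131 104  98 106 111 118 173 170 168 162]
 [ 91  63 194 144 115  81  75  83 100 115 176 182 181 174]
 [ 84  75 197 136  84  67  75  77  75 103 156 183 188 157]
 [ 74  88 202 120  71  84  90  92  79  85 153 184 189 139]
 [ 66 107 207  91  75  97  99 100  92  68 144 186 191 134]
 [ 65 148 203  75  90 101 100  99 102  72 121 183 186 136]
 [ 62 183 205  70  95 102 104 104 103  78 107 186 182 152]
 [ 65 199 201  68  95 106 102 105 105  85  94 187 179 185]
 [ 72 204 201  65  94 106 105 107 105  87  96 191 154 209]
 [ 82 207 174  66  88 109 109 111 108  82 104 187 134 213]
 [101 208 125  62  75 106 115 109 106  75 112 188 158 2
[... 2113 characters left out ...]
6  44  60 145 149 149 148]
 [202 131 125 118  66  46  46  49  43  81 149 148 149 149]
 [206 142 121 123 102  52  50  48  61 125 152 149 149 146]
 [208 173 122 124 119  84  73  74 115 144 148 148 149 146]
 [207 171 125 136 125 113 112 125 144 146 150 148 148 150]
 [206 183 139 146 137 139 140 149 150 151 149 147 149 148]
 [212 214 148 150 147 147 149 150 151 148 150 147 148 148]]
scene stamp 17.1 ((0.40094652451194435, -0.43119715672717973), 0.7218392103910446)
scene mug 4.1 ((-0.058404740233214625, 0.27209698226982226), 0.700880526304245)
top stamp 7.3 ((0.05163426536627114, 0.2774201200363535), 0.8817550504207611)
top mug 3.8 ((0.018648610227753437, 0.18727387560450381), 0.8306443458795547)
```

```bash
python3 -c "
from cell import robot
print(robot.hand_in())"
```

```text
the job is handed in; nothing more can be done
None
```

The trial is done and handed in, with about 27.5 s of the 72 s used.

- **Loupe:** I stood it in the door pocket. The last top-camera picture shows it still upright there, with a round top face and a body the same size as when it stood on the desk.
- **Closing:** I pushed the door slowly with one finger. The catch pushed back with up to about 8 N, then the force fell to zero as it snapped. I went no further and did not press on the buffer.
- **Letting go:** I lifted clear for more than a second. The wrist picture then showed the handle at least 4 mm further in than where the finger had stopped pushing, so the catch alone held the door.
- **Opening:** It came out through the catch against at least 6 N. I swung it to about 1.52–1.54 rad (scene and top cameras) and let go of the handle. The arm finished well clear.
- **Mug and stamp:** Image comparison puts both within 0.6 pixel of where they started.

**Checks that disagreed:**
- My first mug and stamp comparison showed large differences, probably because the arm was in the way. I repeated it with the arm moved away.
- The scene view of the stamp still differed in brightness, but not in position.
- The last checks were by image code, because my 12 picture views were used up.

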